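# Seat the punch die in the paper cutter's dock

## Task

Take the turquoise punch die off its sloping stand, stand it upright near the middle of the cork pad and let go of it, so that it can be taken again from above by its yellow fin. Then lower its nose into the round dock of the paper-cutting machine and, without forcing it, press lightly and turn it until it drops over the hidden drive tongue and sits fully home with its flange down on the dock; let go. Leave the glue bottle, the spool and the pencil cup where they stand.

Things in the scene. Friction and masses are not known exactly. Their poses are not given: they have to be found in the camera images.
- die: Punch die, round, 104 mm long, about 180 g. Origin: centre of its nose end; z runs from nose to fin. Along z: steel nose 0-30, 32 mm diameter (first 10 mm narrower, 25-30 mm), flat end with a slot along the die's x, 10 mm wide, 8 deep; flange 30-34, 50 mm diameter; turquoise barrel 34-78, 34 mm diameter; yellow fin 78-104. It stands by itself on its nose; at the start it lies in the stand.
- fin (a point): Middle of the die's yellow fin, 91 mm from the nose end. The fin is 26 mm high, 30 mm long along the die's x and 14 mm thick along its y, so it shows the line of the slot in the nose. Axes as the die's.
- barrel (a point): On the die's axis, 57 mm from the nose end, on the bare turquoise barrel: the place to grip it while it lies in the stand, fingers from straight above on either side (along the die's y). Axes as the die's.
- stand: Fixed wooden stand, base 130 x 75 mm; origin on the table under the middle of the lying die's barrel. The die leans 45 degrees in it: fin end up towards the stand's +x, nose against a stop at -x, die's y along the stand's y. Open V supports carry the nose (die z 10-26) and the barrel's upper end (die z 72-78) from below. The die lifts straight up out of it.
- pad: Fixed round cork pad, 80 mm diameter, 4 mm thick; origin at the centre of its underside. The die is to be stood on it.
- machine: Fixed paper-cutting machine, z up, origin on the table under the dock; reaches from x = -75 to +174 mm, y = -75 to +75. White block 90 x 90 mm, 60 mm high, round the dock; grey sides 45 mm high; feed unit 70 mm high beyond x = 74. A cross rail along y, up to 108 mm above the table, near face at x = 60 mm. A red mark lies on the block's top on the -x side of the dock.
- dock (a point): Centre of the dock's round mouth, on the block's flat top, 60 mm above the table; axes as the machine's. The bore is vertical, 35 mm diameter, 33 mm deep; its mouth flares to 42 mm over the top 3.5 mm. When the die is home its flange lies on this top and its nose end is 30 mm below the mouth.
- tongue (a point): Top of the hidden brass drive tongue on the bore's axis, 23 mm below the mouth (axes as the machine's, NOT the tongue's). Tongue 6 mm thick, 22 mm long; its line lies at an unknown angle up to 36 degrees either way from the machine's x axis (line through the red mark); it resists turning. Slot out of line: flange rests 7 mm high. In line within about 7 degrees, either way round: the die can drop.
- glue: White glue bottle with orange cap, 54 mm diameter, 150 mm high, loose; origin at the centre of its underside. Leave alone.
- spool: Purple spool, 68 mm diameter, 60 mm high, loose; origin at the centre of its underside. Leave alone.
- pencup: Blue cup of crayons, 66 mm diameter, 145 mm high with the crayons, loose; origin at the centre of its underside. Leave alone.

How it is judged:
By the outcome, as a careful person would: the job done as asked, in the order asked, and still so for the second after the job is handed in, with the robot touching nothing.
It also fails if it takes over 64 s, if anything falls off the work surface, if the arm or the gripper's body presses on something with over 40 N, if the wrist force passes 120 N, or if a joint passes its speed limit or range.

## Robot

A 6-joint arm with a two-finger parallel gripper is mounted at the origin on the work surface. World frame = base frame: x ahead of the robot, y to its left, z up, the work surface at z = 0. Lengths are in m, angles in rad, forces in N, time in s.
With the tool pointing down it reaches from about 0.425 to 0.95 m from the base axis. Payload 14.7 kg.
Tool frame: the origin (TCP) lies at the very end of the fingers, on their centre line; the grasp point (between the pads) lies 19 mm behind it; z points along the fingers, x is the direction in which the jaws open and shut, and the axes are right-handed (so a half turn about z gives the same grasp; the last joint's range is limited). The gripper opens to 85 mm and grips with 20 to 120 N. Pads are 22 mm wide; open, the fingers measure 114 mm over their backs; the gripper's body (76 mm by 85 mm) begins 54 mm behind the grasp point. The pads swing forward as they close: fully open they stand 13 mm farther back than shut.
Start: joints at [-1.281, 0.48, 1.596, -0, 1.065, -0.047], TCP at [0.215, -0.613, 0.231] pointing down, gripper open.
Joint ranges: [-2.75, 2.75], [-0.82, 2.05], [0.23, 2.67], [-1.56, 4.7], [0.09, 2.69], [-2.92, 2.92]. Speed limits (rad/s): [1.89, 1.89, 2.39, 3.01, 3.01, 3.01].

## Interface

Orientations are given as a unit quaternion [w, x, y, z].
In Python, from workcell import sense, capture, get_calibration, hand_in gives the robot as it stands.
- The arm moves only by the tool jog_arm, never from a script. Its argument "plan" is a list that holds one entry, the list of rows, each a list of 7 numbers: the finger opening in mm, from 0 to 85.4, then the shift along the world's x, y, z in mm, then the turn, a rotation vector about the world's x, y, z in degrees. In form: [[[claw, tx, ty, tz, wx, wy, wz], ...]]. A call has 1 to 12 rows; each row shifts and turns the commanded pose from where the row before left it; what a row does not reach is not made up. A row lasts 1/8 s, in which the tool goes at most 62.5 mm and 10.7 degrees, less where a joint would pass 70% of its speed; a pose out of reach is approached as far as the arm can. A call with a gripper value outside its range is refused whole. The fingers move at their own pace and stop on an object; "newtons" is the grip in N (left out, the last holds). Time passes only in rows, so rows that do not move let the fingers close. It gives the time, the measured TCP pose, the force and the opening at its end, in the units of the state.
- sense(): the state, without advancing time (a new reading comes with each control period).
- capture(name): name is "side" or "top"; returns (picture, depth): 400x640x3 uint8, red, green, blue; 400x640 float32, m along the optical axis (not along the pixel's ray), 0 where there is no reading.
- get_calibration(name): a dict with "fx", "fy", "cx", "cy" (pixels), "k1" (the pictures are not rectified: a ray, as slopes to the right and down, at radius r is drawn at 1 + k1 r^2 times it, then the intrinsics apply), "R" (3x3) and "t" (3): a world point X has camera coordinates R X + t. Camera axes: x right, y down, z forward; pixel columns grow to the right and rows downward; lengths in m; the calibration is good to about 2 mm. A picture is of the moment at which its call begins. get_calibration takes no time and is no camera call.
- hand_in(): hands the job in, once; it reports no verdict.
The state is a dict: "t": time; "q": joint angles; "dq": joint speeds; "joint_torque": joint torques, N m; "tcp_pos": TCP position; "orientation": TCP orientation; "force": force on the tool from outside, world axes, zero at the start; "torque": the same for the moment, N m; "opening": finger opening in m.
Only numpy, scipy, OpenCV 4.12 (cv2) and the standard library are available. Lean on these libraries where they do the work, as an engineer would, in place of code of your own. Each camera call takes 0.05 s, during which the arm holds its last target. There are 200 camera calls.

## Working session

There is one attempt and no reset: what is moved stays moved. The work goes in short steps, Python scripts to look and compute and a tool call to move; the robot and the scene stay as the last step left them, time stands still between calls to the robot, and variables do not carry over. Pictures are saved under pics/ and viewed, about 8 in all and at most 12, crops included, and the job is handed in when it is done.

Besides the shell and the picture viewer there is one more tool, called after "Emit:" as name([rows], argument=value, ...), one row to a line, values as JSON. jog_arm: Moves the arm, as the interface text tells. Its arguments: {"type":"object","properties":{"plan":{"type":"array"},"newtons":{"type":"number"}},"required":["plan"]}

```bash
ls; mkdir -p pics
cat > h.py <<'E'
import numpy as np, cv2
from workcell import sense, capture, get_calibration, hand_in
def world(c, d, u, v):
    """pixel arrays + depth -> world"""
    u=np.atleast_1d(u).astype(float); v=np.atleast_1d(v).astype(float)
    K=np.array([[c['fx'],0,c['cx']],[0,c['fy'],c['cy']],[0,0,1.]])
    p=cv2.undistortPoints(np.stack([u,v],-1)[:,None,:],K,np.array([c['k1'],0,0,0.]))[:,0]
    X=np.c_[p,np.ones(len(p))]*np.atleast_1d(d)[:,None]
    return (X-np.array(c['t']))@np.array(c['R'])
def save(n,im): cv2.imwrite(f'pics/{n}.png',im[:,:,::-1])
def cloud(c,d):
    v,u=np.mgrid[0:400,0:640]
    W=world(c,d.ravel(),u.ravel(),v.ravel()).reshape(400,640,3); W[d==0]=np.nan
    return W
E
python3 - <<'E'
from h import *
for n in('top','side'):
    im,d=capture(n); c=get_calibration(n); save(n+'0',im); np.savez(n+'0',im=im,d=d); print(n,c)
E
```

```text
pics
top {'fx': 511.2735226830264, 'fy': 511.2735226830264, 'cx': 325.8294037500268, 'cy': 202.76983894286215, 'k1': 0.0312404213072824, 'R': array([[ 0.00294409, -0.99999477,  0.00133886],
       [-0.9975612 , -0.00303029, -0.06973142],
       [ 0.06973511, -0.0011303 , -0.9975649 ]]), 't': array([-0.00356326,  0.59269501,  1.516306  ])}
side {'fx': 445.7605531876355, 'fy': 445.7605531876355, 'cx': 317.86161601652753, 'cy': 195.55074550181294, 'k1': -0.11973879366719488, 'R': array([[-0.95416841, -0.29893198,  0.01422359],
       [-0.22974006,  0.7011986 , -0.67493705],
       [ 0.19178671, -0.64727134, -0.73773821]]), 't': array([0.55736832, 0.17259369, 1.3045385 ])}
```

View pics/top0.png

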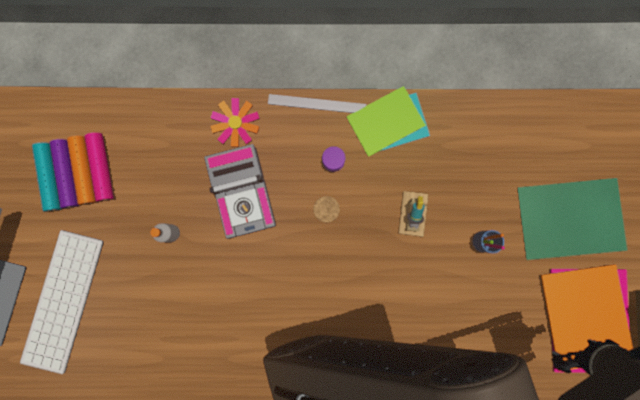

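View pics/side0.png

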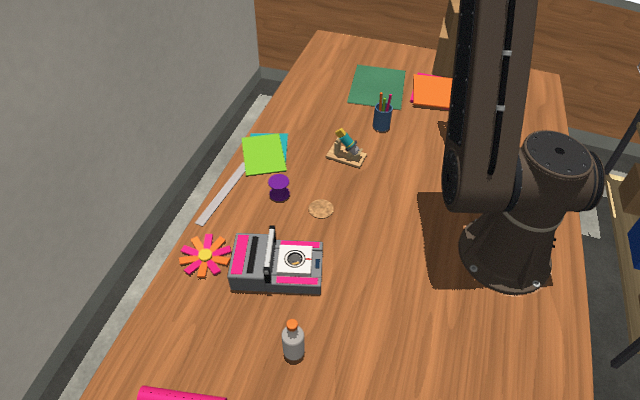

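The top view shows the die in its stand at (416,213) with the fin end at (418,203). The pad is at (327,209), the dock at (243,208), the spool at (333,159), the glue at (164,233) and the cup at (489,241). The side view agrees: die (348,145), pad (320,209), dock (295,259).

```bash
cat >> h.py <<'E'
def stat(n,tag,box,hsv=None,z=None):
    f=np.load(tag+'.npz'); im,d=f['im'],f['d']; W=cloud(get_calibration(n),d)
    H=cv2.cvtColor(im,cv2.COLOR_RGB2HSV); m=np.zeros((400,640),bool); u0,u1,v0,v1=box; m[v0:v1,u0:u1]=1
    if hsv: m&=cv2.inRange(H,np.array(hsv[0]),np.array(hsv[1]))>0
    if z: m&=(W[...,2]>z[0])&(W[...,2]<z[1])
    m&=~np.isnan(W[...,0]); return W[m],m
E
python3 - <<'E'
from h import *
def rep(l,P):
    if len(P)<3: print(l,len(P));return
    print(l,len(P),'mean',P.mean(0).round(4),'min',np.percentile(P,2,axis=0).round(4),'max',np.percentile(P,98,axis=0).round(4))
T=(395,435,185,242);S=(322,372,120,170)
for n,b,bp,bm in(('top',T,(310,345,193,226),(205,280,140,240)),('side',S,(305,337,195,221),(225,328,220,298))):
    t=n+'0'
    rep(n+' turq',stat(n,t,b,((80,90,40),(100,255,255)))[0])
    rep(n+' yel',stat(n,t,b,((22,150,90),(34,255,255)))[0])
    rep(n+' stand base',stat(n,t,b,None,(0.004,0.016))[0])
    rep(n+' pad',stat(n,t,bp,None,(0.002,0.012))[0])
    P=stat(n,t,bm,((0,0,150),(180,60,255)),(0.055,0.066))[0]; rep(n+' block',P)
    r=cv2.minAreaRect((P[:,:2]*1000).astype(np.float32)); print(r)
    P=stat(n,t,bm,None,(0.03,0.15))[0]; r=cv2.minAreaRect((P[:,:2]*1000).astype(np.float32)); print('machine',r)
    P=stat(n,t,b,None,(0.005,0.016))[0]; print('stand',cv2.minAreaRect((P[:,:2]*1000).astype(np.float32)))
    im=np.load(t+'.npz')['im']
    cr=[cv2.resize(im[v:v+50,u:u+60],(400,333),interpolation=cv2.INTER_CUBIC) for u,v in ((386,185),(213,180))] if n=='top' else [cv2.resize(im[v:v+50,u:u+60],(400,333),interpolation=cv2.INTER_CUBIC) for u,v in ((318,120),(265,235))]
    save('c_'+n,np.hstack(cr))
a=cv2.imread('pics/c_top.png');b=cv2.imread('pics/c_side.png');cv2.imwrite('pics/c.png',cv2.resize(np.vstack([a,b]),(720,600)))
E
```

```text
top turq 96 mean [ 0.5621 -0.2612  0.0911] min [ 0.5482 -0.278   0.0769] max [ 0.5825 -0.2504  0.1033]
top yel 60 mean [ 0.5887 -0.2665  0.1116] min [ 0.5728 -0.2748  0.1012] max [ 0.6044 -0.2597  0.1208]
top stand base 784 mean [ 0.5604 -0.2639  0.0095] min [ 0.4821 -0.3275  0.0041] max [ 0.6428 -0.2142  0.0158]
top pad 670 mean [ 0.5745 -0.0038  0.0053] min [ 0.5293 -0.054   0.0021] max [0.6207 0.0433 0.0109]
top block 683 mean [0.5781 0.2408 0.0606] min [0.53   0.1934 0.0555] max [0.624  0.2874 0.0656]
((636.328369140625, 256.1260986328125), (212.3487091064453, 90.01728820800781), 15.06464672088623)
machine ((625.3868408203125, 253.27191162109375), (249.6626739501953, 151.2899169921875), 15.056944847106934)
stand ((563.689208984375, -270.44854736328125), (118.64778137207031, 170.717529296875), 89.5923843383789)
side turq 103 mean [ 0.5621 -0.2512  0.0818] min [ 0.5422 -0.2661  0.061 ] max [ 0.5823 -0.2419  0.0997]
side yel 49 mean [ 0.587  -0.2597  0.1034] min [ 0.5708 -0.2667  0.0869] max [ 0.602  -0.2538  0.1199]
side stand base 412 mean [ 0.5616 -0.2552  0.01  ] min [ 0.4953 -0.4204  0.0041] max [ 0.6292 -0.2166  0.0153]
side pad 280 mean [0.5749 0.0022 0.0042] min [ 0.5405 -0.0434  0.0021] max [0.6126 0.0398 0.0082]
side block 711 mean [0.5823 0.2476 0.0592] min [0.5296 0.1978 0.0555] max [0.6813 0.3006 0.0655]
((637.7216796875, 256.972900390625), (214.84396362304688, 139.35545349121094), 15.52099323272705)
machine ((623.9085693359375, 258.15234375), (248.488037109375, 155.0821990966797), 15.096525192260742)
stand ((577.3087768554688, -320.0621337890625), (154.6749725341797, 227.4940185546875), 7.469608783721924)
```

View pics/c.png

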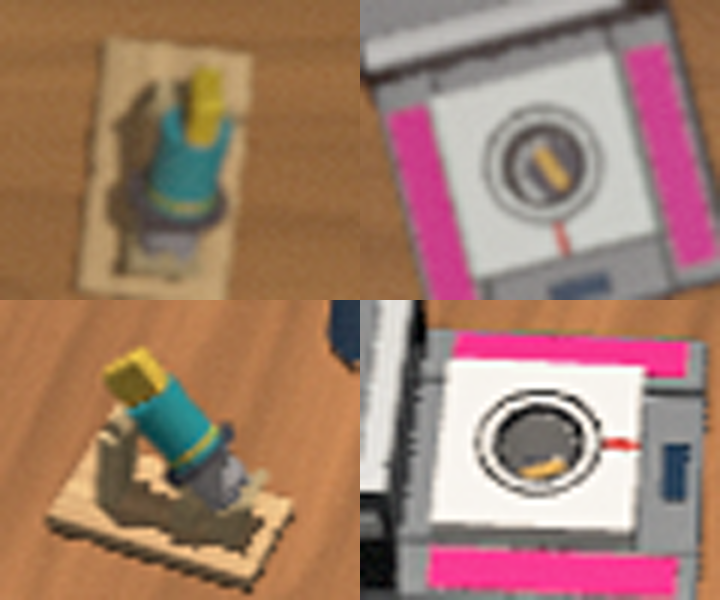

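The enlarged crops show the stand with its +x turned about 7° clockwise. The machine is yawed about +15°, with the red mark at (563,237). The brass tongue is visible in the bore, from about (535,150) to (568,188), at roughly +25° from the machine's x. Next I'll fit these properly.

```bash
cat > m.py <<'E'
from h import *
from scipy.optimize import least_squares
T=(395,435,185,242);S=(322,372,120,170)
q=((80,90,40),(100,255,255)); ye=((22,150,90),(34,255,255))
def fit(P,Y):
    def ax(p): a=np.array([np.cos(p[0]),np.sin(p[0]),1])/2**.5; return a
    def res(p):
        a=ax(p); r=P-p[1:4]; rad=np.linalg.norm(r-np.outer(r@a,a),axis=1); return np.r_[(rad-.017)*1000,(p[1]-.562)*10]
    s=least_squares(res,[-.12,.562,-.262,.075],loss='soft_l1'); a=ax(s.x)
    return s,a
out=[]
for nm,views in(('top',['top']),('side',['side']),('both',['top','side'])):
    P=np.vstack([stat(n,n+'0',T if n=='top' else S,q)[0] for n in views]);Y=np.vstack([stat(n,n+'0',T if n=='top' else S,ye)[0] for n in views])
    s,a=fit(P,Y); o=s.x[1:4]; t=np.percentile((P-o)@a,[2,98]);ty=np.percentile((Y-o)@a,[2,98])
    print(nm,'yaw',np.degrees(s.x[0]).round(1),'cost',s.cost/len(P),'axis pt at x=.562',(o+a*(.562-o[0])/a[0]).round(4),'turq range',(t*1000).round(1),'yel',(ty*1000).round(1),'nose',(o+a*(t[1]-.078)).round(4), 'barrel57',(o+a*(t[1]-.021)).round(4))
f=np.load('top0.npz');im,d=f['im'],f['d'];c=get_calibration('top')
for n,b,b2 in(('top',(395,435,180,245),(234,254,196,220)),('side',(322,372,120,172),(282,308,245,272))):
    P,m=stat(n,n+'0',b2,((12,100,90),(32,255,255)));
    im,d=np.load(n+'0.npz')['im'],np.load(n+'0.npz')['d'];c=get_calibration(n)
    v,u=np.nonzero(m); 
    # intersect with plane z=.037
    W1=world(c,1.,u,v);W0=world(c,0.,u[:1],v[:1])[0];X=W0+(W1-W0)*((.037-W0[2])/(W1-W0)[:,2])[:,None]
    e=np.linalg.svd(X[:,:2]-X[:,:2].mean(0))[2][0]
    print(n,'tongue',len(P),'z',np.median(P[:,2]).round(3),'ctr',X.mean(0).round(4),'ang',np.degrees(np.arctan2(e[1],e[0])).round(1),np.ptp((X[:,:2])@e).round(4))
# pad, by colour vs plane z=.004; dock ring; stand
c=get_calibration('top');
P,m=stat('top','top0',(300,355,185,235),None,None)
im=np.load('top0.npz')['im'];print('px pad,table',im[209,327],im[209,350],'stand',im[195,407],im[230,405],'table',im[215,390])
E
python3 m.py
```

```text
top yaw -10.9 cost 1.1326253978716672 axis pt at x=.562 [ 0.562  -0.2638  0.0727] turq range [-6.9 28.7] yel [29.8 55.5] nose [ 0.5278 -0.2573  0.0378] barrel57 [ 0.5674 -0.2649  0.0781]
side yaw -6.5 cost 1.4767333408218701 axis pt at x=.562 [ 0.562  -0.2617  0.0701] turq range [-17.3  27.5] yel [28.1 52.7] nose [ 0.5265 -0.2576  0.0344] barrel57 [ 0.5666 -0.2622  0.0747]
both yaw -9.7 cost 1.4343906750008832 axis pt at x=.562 [ 0.562  -0.2624  0.0717] turq range [-18.6  27.9] yel [29. 56.] nose [ 0.5272 -0.2565  0.0363] barrel57 [ 0.5669 -0.2633  0.0766]
top tongue 20 z 0.037 ctr [0.5759 0.2391 0.037 ] ang -144.6 0.0198
side tongue 15 z 0.034 ctr [0.5744 0.2433 0.037 ] ang -148.7 0.0169
px pad,table [149 117  79] [151 104  65] stand [185 155 108] [118  91  63] table [147 105  61]
```

Run:
```python
from h import *
from scipy.spatial.transform import Rotation as R
s=sense();q=s['orientation'];r=R.from_quat(q,scalar_first=True).as_matrix();print(s['tcp_pos'],r.round(3),s['force'],s['opening'])
print('jaw yaw',np.degrees(np.arctan2(r[1,0],r[0,0])))
g=np.array([.5665,-.263,.0765-.019+.12]);print('to above',((g-s['tcp_pos'])*1000).round(1))
```

```text
[ 0.2147074  -0.61312919  0.23073527] [[ 0.33  -0.944 -0.   ]
 [-0.944 -0.33   0.001]
 [-0.001 -0.    -1.   ]] [-0.77157983 -0.19738341 -0.07942683] 0.08533983311672357
jaw yaw -70.70428449344277
to above [351.8 350.1 -53.2]
```

Emit:
jog_arm([
  [[85,39,39,-3,0,0,-3],[85,39,39,-3,0,0,-3],[85,39,39,-3,0,0,-3],[85,39,39,-3,0,0,-3],[85,39,39,-3,0,0,-3],[85,39,39,-3,0,0,-3],[85,39,39,-3,0,0,-3],[85,39,39,-3,0,0,-3],[85,39,38,-3,0,0,-3],[85,0,0,0,0,0,0]],
], newtons=40)

```text
t: 1.35
tcp_pos: [0.5679, -0.2606, 0.2036]
orientation: [0.0, -0.659, 0.752, 0.0]
force: [0.0, -0.5, 1.2]
opening: 0.085
```

Run:
```python
from h import *
s=sense();print(s['t'],s['tcp_pos'],s['opening'])
cs=[]
for n,u,v in(('side',300,90),('top',376,175)):
    im,d=capture(n);np.savez(n+'1',im=im,d=d)
    cs.append(cv2.resize(im[v:v+75,u:u+90],(540,450) if 0 else (400,333),interpolation=cv2.INTER_CUBIC))
    c=get_calibration(n);X=np.array(c['R'])@np.array(s['tcp_pos'])+c['t'];print(n,X[:2]/X[2]*c['fx']+[c['cx'],c['cy']])
save('v1',np.hstack(cs))
```

```text
1.35 [ 0.56788014 -0.26055991  0.20364714] 0.08501055090728962
side [347.84162373 108.99768534]
top [423.67430242 207.60230456]
```

View pics/v1.png

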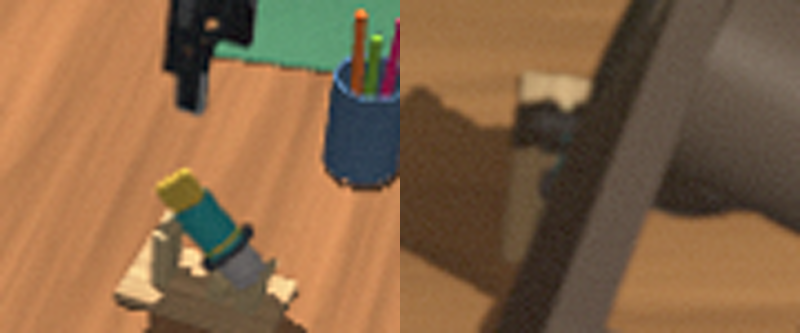

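The side crop shows the open fingers, tip at (190,108), straight above the barrel at about (200,220). They are aligned and clear of the cup. Descending.

Emit:
jog_arm([
  [[85,-1,-2,-40,0,0,0],[85,0,0,-40,0,0,0],[85,0,0,-35,0,0,0],[85,0,0,-20,0,0,0],[85,0,0,-10,0,0,0],[85,0,0,0,0,0,0]],
])

```text
t: 2.2
tcp_pos: [0.5642, -0.266, 0.0591]
orientation: [-0.0, -0.658, 0.753, 0.0]
force: [-0.7, -1.0, 0.3]
opening: 0.0849
```

Emit:
jog_arm([
  [[85,2,3,-1,0,0,0],[60,0,0,0,0,0,0],[45,0,0,0,0,0,0],[30,0,0,0,0,0,0],[25,0,0,0,0,0,0],[25,0,0,0,0,0,0]],
], newtons=40)

```text
t: 2.95
tcp_pos: [0.567, -0.2633, 0.0589]
orientation: [-0.0, -0.658, 0.753, -0.001]
force: [-2.1, -5.4, 6.4]
opening: 0.033
```

Emit:
jog_arm([
  [[20,0,0,0,0,0,0],[20,0,0,10,0,0,0],[20,0,0,20,0,0,0],[20,0,0,40,0,0,0],[20,0,0,40,0,0,0],[20,0,0,10,0,0,0],[20,0,0,0,0,0,0]],
], newtons=70)

```text
t: 3.82
tcp_pos: [0.5669, -0.2624, 0.1787]
orientation: [0.0, -0.658, 0.753, -0.0]
force: [-0.0, 0.3, -1.8]
opening: 0.0323
```

Run:
```python
from h import *
s=sense();print(s['t'],s['q'],s['force'],s['opening'])
im,d=capture('side');save('v2',cv2.resize(im[70:170,290:410],(600,500),interpolation=cv2.INTER_CUBIC))
```

```text
3.825 [-4.82115244e-01  4.99193017e-01  1.71018066e+00  9.83088355e-05
  9.31418234e-01  1.22307951e+00] [-0.04364671  0.26131028 -1.7554643 ] 0.032288444816440005
```

View pics/v2.png

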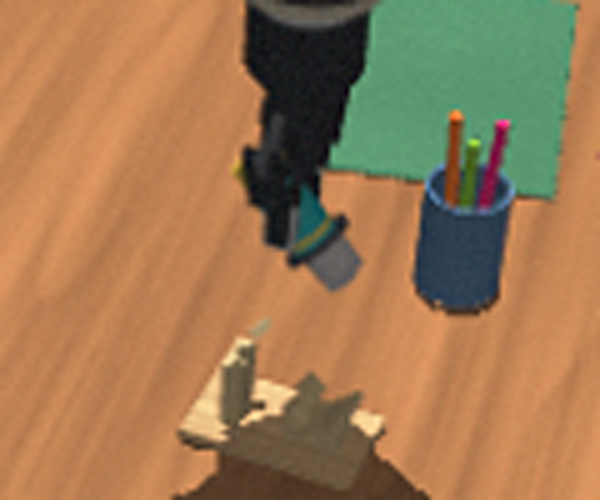

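Lifted cleanly: nose down, force −1.8 N, which is the die's weight. Now I'll travel to the pad and turn the die upright.

Emit:
jog_arm([
  [[20,0,30,0,0,0,8],[20,3,40,0,0,-6,0],[20,3,40,0,0,-6,0],[20,3,40,0,0,-6,0],[20,3,40,0,0,-6,0],[20,3,40,0,0,-6,0],[20,3,31,0,0,-6,0],[20,3,0,0,0,-6,0],[20,3,0,0,0,-3,0],[20,0,0,0,0,0,0],[20,0,0,0,0,0,0]],
])

```text
t: 5.25
tcp_pos: [0.5899, -0.0189, 0.1795]
orientation: [-0.217, 0.689, -0.669, 0.173]
force: [0.3, -0.4, -1.6]
opening: 0.0325
```

```bash
cat > st.py <<'E'
from h import *
from scipy.spatial.transform import Rotation as R
s=sense();r=R.from_quat(s['orientation'],scalar_first=True).as_matrix()
print(s['t'],'tcp',np.round(s['tcp_pos'],4),'F',np.round(s['force'],2),'op',round(s['opening'],4),'q',np.round(s['q'],3))
print('jaw yaw',np.degrees(np.arctan2(r[1,0],r[0,0])).round(2),'toolz',r[:,2].round(3),'jaw',r[:,0].round(3),'grasp',(s['tcp_pos']-.019*r[:,2]).round(4))
E
python3 st.py
python3 - <<'E'
from h import *
cs=[]
for n,u,v in(('side',270,140),('top',280,170)):
    im,d=capture(n);np.savez(n+'2',im=im,d=d);cs.append(cv2.resize(im[v:v+75,u:u+90],(400,333),interpolation=cv2.INTER_CUBIC))
save('v3',np.hstack(cs))
E
```

```text
5.25 tcp [ 0.5899 -0.0189  0.1795] F [ 0.29 -0.44 -1.62] op 0.0325 q [-0.189  0.31   2.262  1.393  0.169  0.009]
jaw yaw -87.47 toolz [ 0.529  0.068 -0.846] jaw [ 0.044 -0.998 -0.053] grasp [ 0.5798 -0.0202  0.1955]
```

View pics/v3.png

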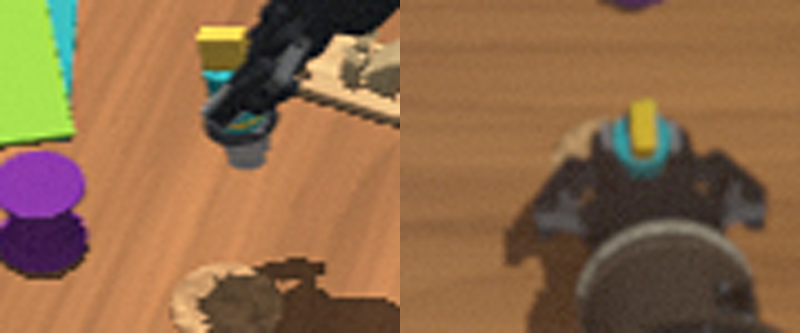

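The pictures show the die nearly upright, with the fin on top and about 13° of tilt remaining. The wrist is lagging near its q5 limit, so I'll approach with the tool yawed about +40°. That keeps it away from the singularity and also suits the final slot line.

```bash
cat > go.py <<'E'
import sys
from h import *
from scipy.spatial.transform import Rotation as R
# args: az tilt_from_down gx gy gz (grasp point, mm)
def need(az,tilt,g):
    s=sense();r=R.from_quat(s['orientation'],scalar_first=True)
    a,t=np.radians([az,tilt]);z=np.array([np.cos(a)*np.sin(t),np.sin(a)*np.sin(t),-np.cos(t)]);x=np.array([np.sin(a),-np.cos(a),0])
    T=R.from_matrix(np.c_[x,np.cross(z,x),z])
    print('rotvec',(T*r.inv()).as_rotvec(degrees=True).round(2),'shift',(np.array(g)+19*z-1000*np.array(s['tcp_pos'])).round(1),'F',np.round(s['force'],2),'M',np.round(s['torque'],2),'q',np.round(s['q'],2),'op',round(s['opening']*1e3,1),'t',s['t'])
v=[float(x) for x in sys.argv[1:]];need(v[0],v[1],v[2:])
E
python3 go.py 40 45 575 -1 120;python3 go.py 40 30 575 -1 120
```

```text
rotvec [  1.9  -13.28  36.94] shift [ -5.   26.5 -73.4] F [ 0.06 -0.1  -1.44] M [-0.06  0.37  0.  ] q [-0.19  0.31  2.26  1.4   0.17  0.01] op 32.4 t 5.35
rotvec [-3.65  0.93 37.49] shift [ -8.   24.  -76.4] F [ 0.06 -0.1  -1.44] M [-0.06  0.37  0.  ] q [-0.19  0.31  2.26  1.4   0.17  0.01] op 32.4 t 5.35
```

Emit:
jog_arm([
  [[20,0,2,0,0,-1,5],[20,0,3,-5,0,-1,5],[20,-1,3,-5,0,-2,5],[20,-1,3,-10,0,-2,5],[20,-1,3,-10,0,-2,5],[20,-1,3,-10,0,-2,4],[20,-1,3,-10,1,-2,4],[20,0,3,-10,1,-1,4],[20,0,3,-10,0,0,0],[20,0,0,0,0,0,0]],
])

```text
t: 6.6
tcp_pos: [0.5848, 0.0075, 0.1094]
orientation: [-0.346, 0.837, -0.391, 0.164]
force: [-0.1, 0.2, -2.1]
opening: 0.032
```

```bash
python3 go.py 40 45 575 -1 100
```

```text
rotvec [0.14 0.24 0.16] shift [  0.5   0.2 -22.9] F [-0.06  0.24 -2.1 ] M [-0.38  0.41  0.01] q [-0.47  0.6   2.3   1.72  0.72 -1.23] op 32.0 t 6.6
```

Now I'll check the uprightness and the hanging height numerically.

```bash
cat > up.py <<'E'
from h import *
import sys
from scipy.optimize import least_squares
# fit die axis near (x,y) mm using barrel (r17) points from both views
x0,y0,z0=[float(a)/1000 for a in sys.argv[1:4]]
for n in('top','side'):
    im,d=capture(n);np.savez(n+'u',im=im,d=d);W=cloud(get_calibration(n),d);H=cv2.cvtColor(im,cv2.COLOR_RGB2HSV)
    near=(np.hypot(W[...,0]-x0,W[...,1]-y0)<.045)&(W[...,2]>z0)
    T=W[near&(cv2.inRange(H,(80,90,40),(100,255,255))>0)];Y=W[near&(cv2.inRange(H,(22,150,90),(34,255,255))>0)]
    print(n,'turq',len(T),'yel',len(Y),'top of fin z',np.percentile(Y[:,2],[2,50,95]).round(4) if len(Y)>3 else '', 'yel ctr',Y[Y[:,2]>np.percentile(Y[:,2],95)-.006].mean(0).round(4) if len(Y)>3 else '','turq mean',T.mean(0).round(4) if len(T) else '')
    if n=='top' and len(Y)>8:
        Z=Y[Y[:,2]>np.percentile(Y[:,2],90)-.006][:,:2];r=cv2.minAreaRect((Z*1000).astype(np.float32));e=np.linalg.svd(Z-Z.mean(0))[2][0];print('fin line deg',np.degrees(np.arctan2(e[1],e[0])).round(1)%180,r)
    if n=='side': save('u%d'%int(sense()['t']*100),im)
E
python3 up.py 575 -1 60
python3 - <<'E'
from h import *
a=np.load('sideu.npz')['im'][150:230,270:370];b=np.load('topu.npz')['im'][170:250,280:380]
save('v4',np.hstack([cv2.resize(i,(400,320),interpolation=cv2.INTER_CUBIC) for i in(a,b)]))
E
```

```text
top turq 43 yel 39 top of fin z [0.1636 0.1686 0.1732] yel ctr [ 5.751e-01 -4.000e-04  1.705e-01] turq mean [ 0.5747 -0.0022  0.1373]
fin line deg 39.80000000000001 ((573.7691650390625, -0.7503767013549805), (25.638399124145508, 10.122048377990723), 38.86665344238281)
side turq 62 yel 77 top of fin z [0.1417 0.1617 0.1686] yel ctr [0.5749 0.003  0.1663] turq mean [0.5752 0.0143 0.1316]
```

View pics/v4.png

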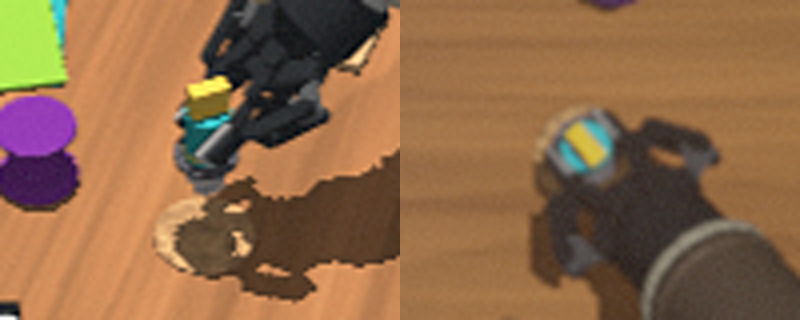

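The die hangs upright over the pad with its fin line at 39.8°. The fin top is near 0.169, so the nose is about 61 mm above the pad. Lowering.

Emit:
jog_arm([
  [[20,0,0,-20,0,0,0],[20,0,0,-20,0,0,0],[20,0,0,-12,0,0,0],[20,0,0,-4,0,0,0],[20,0,0,-1,0,0,0],[20,0,0,-1,0,0,0],[20,0,0,0,0,0,0]],
])

```text
t: 7.58
tcp_pos: [0.5857, 0.0072, 0.0527]
orientation: [-0.346, 0.837, -0.39, 0.166]
force: [-0.1, 0.7, -2.7]
opening: 0.0323
```

```bash
python3 go.py 40 45 575 -1 61
```

```text
rotvec [0.22 0.43 0.19] shift [-0.4  0.5 -5.2] F [-0.09  0.72 -2.67] M [-0.36  0.41 -0.03] q [-0.47  0.73  2.31  1.89  0.75 -1.45] op 32.3 t 7.575
```

Emit:
jog_arm([
  [[20,0,0,-1,0,0,0],[20,0,0,-1,0,0,0],[20,0,0,-1,0,0,0],[20,0,0,0,0,0,0]],
])

```text
t: 8.07
tcp_pos: [0.5859, 0.0074, 0.0503]
orientation: [-0.347, 0.836, -0.39, 0.167]
force: [-3.6, -2.2, 15.3]
opening: 0.0326
```

Emit:
jog_arm([
  [[20,0,0,-1,0,0,0],[20,0,0,0,0,0,0]],
])

```text
t: 8.32
tcp_pos: [0.5862, 0.0076, 0.0502]
orientation: [-0.348, 0.836, -0.39, 0.167]
force: [-9.1, -4.0, 28.8]
opening: 0.0325
```

Emit:
jog_arm([
  [[20,0,0,-1,0,0,0],[20,0,0,0,0,0,0]],
])

```text
t: 8.57
tcp_pos: [0.5868, 0.0076, 0.0498]
orientation: [-0.348, 0.836, -0.39, 0.168]
force: [-9.7, -3.5, 34.1]
opening: 0.0325
```

Emit:
jog_arm([
  [[20,0,0,1,0,0,0],[20,0,0,1,0,0,0],[20,0,0,0,0,0,0]],
])

```text
t: 8.95
tcp_pos: [0.586, 0.0072, 0.0499]
orientation: [-0.347, 0.837, -0.39, 0.166]
force: [-1.2, -0.9, 8.7]
opening: 0.0326
```

Emit:
jog_arm([
  [[34,0,0,0,0,0,0],[36,0,0,0,0,0,0],[45,0,0,0,0,0,0],[60,0,0,0,0,0,0],[75,0,0,0,0,0,0],[75,-4,-3,5,0,0,0],[75,-11,-9,14,0,0,0],[75,-11,-9,14,0,0,0],[75,-16,-14,21,0,0,0],[75,-16,-14,21,0,0,0],[75,0,0,20,0,0,0]],
])

```text
t: 10.32
tcp_pos: [0.5264, -0.0429, 0.1451]
orientation: [-0.346, 0.836, -0.391, 0.166]
force: [0.5, -0.0, -1.1]
opening: 0.0752
```

```bash
python3 up.py 575 -1 60; python3 go.py 40 0 575 -1 190;python3 - <<'E'
from h import *
a=np.load('sideu.npz')['im'][150:230,270:370];b=np.load('topu.npz')['im'][170:250,280:380]
save('v5',np.hstack([cv2.resize(i,(400,320),interpolation=cv2.INTER_CUBIC) for i in(a,b)]))
E
```

```text
top turq 35 yel 35 top of fin z [0.1021 0.1087 0.1155] yel ctr [ 0.5771 -0.001   0.1126] turq mean [ 0.574  -0.0014  0.0819]
fin line deg 34.5 ((574.4063110351562, -1.8740997314453125), (24.181377410888672, 10.126832962036133), 39.62612533569336)
side turq 65 yel 64 top of fin z [0.0876 0.1038 0.1077] yel ctr [0.5756 0.003  0.1057] turq mean [0.5713 0.0128 0.0734]
rotvec [-28.58  35.04   0.  ] shift [47.3 41.6 24.8] F [0.48 0.51 0.04] M [-0.2   0.26  0.02] q [-0.65  0.5   2.35  1.5   0.76 -1.16] op 75.0 t 10.425
```

View pics/v5.png

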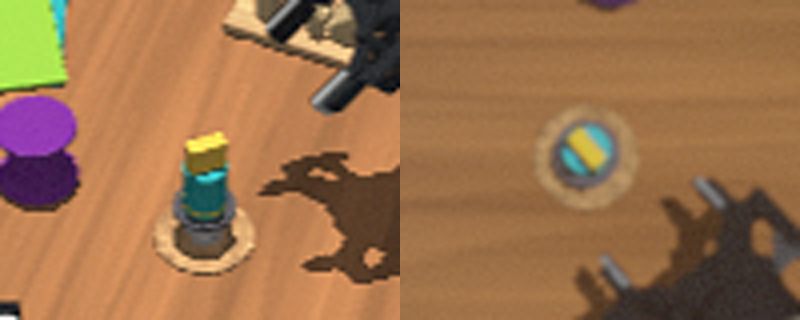

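The die stands free and upright near the pad's middle, with its fin line at about 39°. The fingers are clear. Next is the regrip from above.

Emit:
jog_arm([
  [[60,0,0,20,-5.7,7,0],[50,8,7,20,-5.7,7,0],[50,8,7,0,-5.7,7,0],[50,8,7,0,-5.7,7,0],[50,8,7,0,-5.7,7,0],[50,8,7,0,0,0,0],[50,7,7,0,0,0,0],[50,0,0,0,0,0,0]],
])

```text
t: 11.42
tcp_pos: [0.5491, 0.0041, 0.1587]
orientation: [-0.159, 0.897, -0.412, 0.035]
force: [-0.0, 0.1, -0.2]
opening: 0.0501
```

```bash
python3 go.py 39 0 575 0 104
```

```text
rotvec [-14.83  11.49  -1.68] shift [ 25.9  -4.1 -73.7] F [-0.02  0.15 -0.16] M [-0.1   0.08  0.  ] q [-0.25  0.38  2.06  0.52  0.64  0.2 ] op 50.1 t 11.425
```

Emit:
jog_arm([
  [[50,5,-1,0,-3,2.3,-0.4],[50,5,-1,0,-3,2.3,-0.4],[50,5,-1,0,-3,2.3,-0.4],[50,5,-1,0,-3,2.3,-0.4],[50,6,0,0,-2.8,2.3,0],[50,0,0,0,0,0,0]],
])

```text
t: 12.18
tcp_pos: [0.5755, 0.0001, 0.1587]
orientation: [0.0, 0.903, -0.429, -0.0]
force: [0.2, -0.0, 0.2]
opening: 0.05
```

```bash
python3 go.py 39 0 575 0 104
```

```text
rotvec [-0.   -0.01 -0.16] shift [ -0.5  -0.1 -73.7] F [ 0.19 -0.04  0.21] M [ 0.01 -0.01 -0.07] q [-0.05  0.46  1.84  0.    0.84  0.83] op 50.0 t 12.175
```

Emit:
jog_arm([
  [[50,0,0,-25,0,0,0],[50,0,0,-25,0,0,0],[45,0,0,-15,0,0,0],[40,0,0,-7,0,0,0],[30,0,0,0,0,0,0],[20,0,0,0,0,0,0],[12,0,0,0,0,0,0],[5,0,0,0,0,0,0],[5,0,0,0,0,0,0]],
], newtons=40)

```text
t: 13.3
tcp_pos: [0.576, -0.0002, 0.0881]
orientation: [0.0, 0.903, -0.43, 0.001]
force: [-0.8, -1.1, 6.6]
opening: 0.013
```

```bash
python3 go.py 39 0 575 0 104
```

```text
rotvec [ 0.08  0.1  -0.1 ] shift [-1.   0.2 -3.1] F [-0.8  -1.14  6.57] M [-0.09  0.25 -0.04] q [-0.05  0.56  1.89 -0.    0.69  0.84] op 13.0 t 13.3
```

Emit:
jog_arm([
  [[5,0,0,0,0,0,0],[5,0,0,20,0,0,0],[5,0,0,35,0,0,0],[5,0,0,35,0,0,0],[5,0,30,0,0,0,0],[5,0,45,0,0,0,0],[5,0,45,0,0,0,0],[5,0,45,0,0,0,0],[5,0,45,0,0,0,0],[5,0,33,0,0,0,0],[5,0,0,0,0,0,0]],
], newtons=70)

```text
t: 14.68
tcp_pos: [0.5752, 0.2451, 0.1774]
orientation: [0.0, 0.904, -0.429, 0.001]
force: [0.2, -0.7, -2.5]
opening: 0.0125
```

```bash
python3 go.py 36 0 577 243 192
python3 - <<'E'
from h import *
im,d=capture('side');np.savez('side3',im=im,d=d);save('v6',cv2.resize(im[190:310,220:360],(700,600),interpolation=cv2.INTER_CUBIC))
c=get_calibration('side');s=sense()
K=np.array([[c['fx'],0,c['cx']],[0,c['fy'],c['cy']],[0,0,1]])
p=np.array(s['tcp_pos']);rv=cv2.Rodrigues(np.array(c['R']))[0]
for nm,X in(('nose exp',p-[0,0,.083]),('dock',[.577,.243,.06]),('flange',p-[0,0,.051])):
    px=cv2.projectPoints(np.array([X],float),rv,np.array(c['t']),K,np.array([c['k1'],0,0,0]))[0].ravel();print(nm,px.round(1),'crop',((px-[220,190])*5).round())
E
```

```text
rotvec [ 0.05  0.04 -3.25] shift [ 1.8 -2.1 -4.4] F [ 0.16 -0.73 -2.47] M [-0.03 -0.03  0.03] q [ 0.35  0.5   1.71 -0.    0.93  1.24] op 12.5 t 14.675
nose exp [294.3 250.9] crop [372. 304.]
dock [294.1 257.8] crop [370. 339.]
flange [294.  243.7] crop [370. 269.]
```

View pics/v6.png

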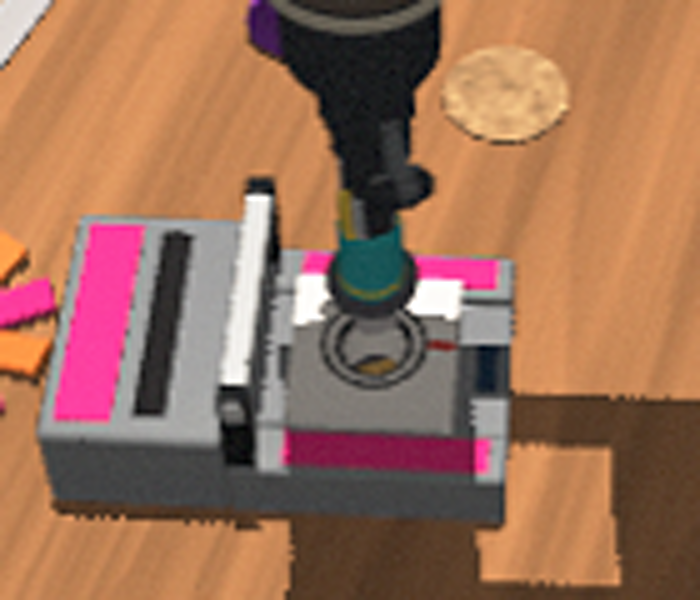

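The side view shows the die hanging just above the dock, the flange at about (372,285) and the ring centred at about (374,345). They are aligned along the picture's horizontal to about 1 mm. I'll lower into the mouth with small corrections.

Emit:
jog_arm([
  [[5,2,-2,0,0,0,-3],[5,0,0,-15,0,0,0],[5,0,0,-15,0,0,0],[5,0,0,-5,0,0,0],[5,0,0,-3,0,0,0],[5,0,0,0,0,0,0]],
])

```text
t: 15.48
tcp_pos: [0.5775, 0.2407, 0.1392]
orientation: [0.001, 0.891, -0.453, 0.0]
force: [0.4, 0.3, -2.2]
opening: 0.0123
```

Emit:
jog_arm([
  [[5,0,0,-3,0,0,0],[5,0,0,-2,0,0,0],[5,0,0,0,0,0,0]],
])

```text
t: 15.85
tcp_pos: [0.5774, 0.2408, 0.1343]
orientation: [0.001, 0.891, -0.453, 0.0]
force: [1.2, -0.4, -0.8]
opening: 0.0124
```

```bash
python3 go.py 36 0 577 243 140
```

```text
rotvec [ 0.08  0.01 -0.09] shift [ -0.4   2.2 -13.3] F [ 1.25 -0.44 -0.8 ] M [0.01 0.04 0.01] q [ 0.35  0.55  1.74 -0.    0.85  1.29] op 12.4 t 15.85
```

Emit:
jog_arm([
  [[5,0,0,-2,0,0,0],[5,0,0,-2,0,0,0],[5,0,0,-2,0,0,0],[5,0,0,-2,0,0,0],[5,0,0,0,0,0,0]],
])

```text
t: 16.48
tcp_pos: [0.5774, 0.2408, 0.1261]
orientation: [0.001, 0.891, -0.453, 0.0]
force: [-0.6, 0.7, -1.7]
opening: 0.0124
```

Emit:
jog_arm([
  [[5,0,0,-2,0,0,0],[5,0,0,-2,0,0,0],[5,0,0,0,0,0,0]],
])

```text
t: 16.85
tcp_pos: [0.5775, 0.2408, 0.1222]
orientation: [0.001, 0.891, -0.453, 0.0]
force: [-0.2, 0.8, -3.3]
opening: 0.0127
```

Emit:
jog_arm([
  [[5,0,0,-1,0,0,0],[5,0,0,-1,0,0,0],[5,0,0,0,0,0,0]],
])

```text
t: 17.23
tcp_pos: [0.5775, 0.2408, 0.1203]
orientation: [0.001, 0.891, -0.453, 0.0]
force: [-0.1, 1.6, -2.3]
opening: 0.0128
```

Emit:
jog_arm([
  [[5,0,0,-1,0,0,0],[5,0,0,0,0,0,0]],
])

```text
t: 17.48
tcp_pos: [0.5775, 0.2408, 0.1193]
orientation: [0.001, 0.891, -0.453, 0.0]
force: [-0.3, 1.8, -0.9]
opening: 0.0122
```

```bash
python3 go.py 36 0 577 243 140
```

```text
rotvec [ 0.08  0.02 -0.09] shift [-0.5  2.2  1.7] F [-0.28  1.79 -0.94] M [0.64 0.07 0.02] q [ 0.35  0.57  1.75 -0.    0.82  1.29] op 12.2 t 17.475
```

Emit:
jog_arm([
  [[5,0,1,-1,0,0,0],[5,0,0,-1,0,0,0],[5,0,0,0,0,0,0]],
])

```text
t: 17.85
tcp_pos: [0.5774, 0.2416, 0.1171]
orientation: [0.001, 0.891, -0.453, 0.0]
force: [0.2, 0.3, -2.3]
opening: 0.0126
```

Emit:
jog_arm([
  [[5,0,0,-1,0,0,0],[5,0,0,0,0,0,0]],
])

```text
t: 18.1
tcp_pos: [0.5775, 0.2417, 0.1162]
orientation: [0.001, 0.891, -0.453, 0.0]
force: [-0.6, -0.6, -2.0]
opening: 0.0126
```

The nose is already below the tongue top with no resistance, so the slot is in line. I'll continue to the flange seat.

Emit:
jog_arm([
  [[5,0,0,-1,0,0,0],[5,0,0,-1,0,0,0],[5,0,0,0,0,0,0]],
])

```text
t: 18.48
tcp_pos: [0.5775, 0.2418, 0.1143]
orientation: [0.001, 0.891, -0.453, 0.0]
force: [-0.5, 0.3, -2.5]
opening: 0.0126
```

Emit:
jog_arm([
  [[5,0,0,-1,0,0,0],[5,0,0,0,0,0,0]],
])

```text
t: 18.73
tcp_pos: [0.5776, 0.2417, 0.1142]
orientation: [0.0, 0.891, -0.453, 0.001]
force: [-4.8, -2.8, 13.1]
opening: 0.0125
```

```bash
python3 go.py 36 0 577 243 140; python3 up.py 577 242 60
```

```text
rotvec [ 0.07  0.05 -0.09] shift [-0.6  1.3  6.8] F [-4.83 -2.81 13.07] M [-0.29  0.75 -0.  ] q [ 0.35  0.58  1.76 -0.    0.81  1.29] op 12.5 t 18.725
top turq 0 yel 0 top of fin z  yel ctr  turq mean 
side turq 123 yel 10 top of fin z [0.0664 0.1269 0.137 ] yel ctr [0.5853 0.253  0.1352] turq mean [0.5722 0.2547 0.0921]
```

Contact came at TCP z = 0.1142, exactly the expected home height: 0.084 grip offset plus 0.030. I'll relax, release, and retreat.

Emit:
jog_arm([
  [[5,0,0,0.8,0,0,0],[14,0,0,0,0,0,0],[20,0,0,0,0,0,0],[32,0,0,0,0,0,0],[45,0,0,0,0,0,0],[45,0,0,5,0,0,0],[45,0,0,20,0,0,0],[45,0,0,40,0,0,0],[45,-20,-20,50,0,0,0],[45,-20,-50,20,0,0,0],[45,-20,-55,0,0,0,0],[45,0,-60,0,0,0,0]],
])

```text
t: 20.32
tcp_pos: [0.5163, 0.0557, 0.25]
orientation: [0.0, 0.892, -0.453, 0.001]
force: [1.0, 0.0, 0.9]
opening: 0.0448
```

```bash
python3 go.py 36 0 577 243 140; python3 up.py 577 242 66
python3 - <<'E'
from h import *
a=np.load('sideu.npz')['im'][200:305,225:345];b=np.load('topu.npz')['im'][145:250,190:310]
save('v7',np.hstack([cv2.resize(i,(400,350),interpolation=cv2.INTER_CUBIC) for i in(a,b)]))
for n in('top','side'):   # did the loose things move?
    a=np.load(n+'0.npz')['im'].astype(int);b=np.load(n+'u.npz')['im'].astype(int);D=abs(a-b).max(2)
    for k,(u,v) in (dict(glue=(164,233),spool=(333,159),cup=(489,241)) if n=='top' else dict(glue=(292,340),spool=(279,187),cup=(382,114))).items(): print(n,k,(D[v-16:v+16,u-14:u+14]>50).mean().round(3))
E
```

```text
rotvec [ 0.07  0.07 -0.17] shift [  60.7  187.3 -129. ] F [0.98 0.05 0.9 ] M [-0.01 -0.07  0.01] q [ 0.05  0.28  1.87 -0.    0.99  0.99] op 44.8 t 20.325
top turq 41 yel 38 top of fin z [0.1254 0.1351 0.1402] yel ctr [0.5783 0.2391 0.1368] turq mean [0.5785 0.2358 0.108 ]
fin line deg 37.19999999999999 ((577.6885986328125, 238.01974487304688), (25.949996948242188, 9.737519264221191), 44.54606246948242)
side turq 114 yel 79 top of fin z [0.1126 0.13   0.1356] yel ctr [0.5763 0.2447 0.133 ] turq mean [0.5719 0.2553 0.094 ]
top glue 0.0
top spool 0.0
top cup 0.0
side glue 0.0
side spool 0.0
side cup 0.0
```

View pics/v7.png

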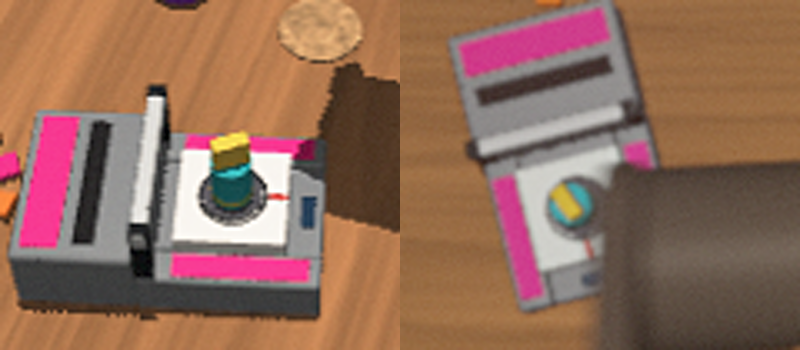

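The die sits in the dock with its flange flat on the block and the arm clear. The fin top rose 24–27 mm compared with the pad. Home should give 26 mm and unseated 33 mm.

```bash
python3 -c "
from workcell import hand_in
print(hand_in())"
```

```text
the job is handed in; nothing more can be done
None
```

The punch die is seated fully home in the dock, released, and the job is handed in at about 20 s of the 64 s allowed.

- **Stand to pad:** I gripped the barrel, lifted the die out of the stand, turned it upright and stood it near the middle of the cork pad. I let go there, and it stayed upright.
- **Pad to dock:** I took the die again from above by its fin and lowered it into the dock. The first camera pictures showed the brass tongue in the bore, so I set the slot to about 36° before lowering. It dropped over the tongue without any pressing or further turning.

**Last checks:**
- **Seating:** Contact came at the expected home height, with about 13 N. The fin top sat 24 mm (top camera) and 27 mm (side camera) higher than on the pad. Fully home should be 26 mm, and unseated 33 mm.
- **Surroundings:** The glue bottle, spool and pencil cup show no change in either camera picture. The arm was well clear at hand-in.

**Disagreements:**
- The two cameras differ by about 4–6 mm in y, so I used their average.
- Single tongue-angle readings ranged from 31° to 41°.
- The wrist lagged near a joint limit on the way to the pad, so I yawed the tool about 40°.

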